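Tilt the long wooden spoon out of a drawer that opens only part-way

TASK

Pull the drawer of the low wooden unit out as far as its safety catch lets it go; the gap is much shorter than the wooden spoon inside. Take the spoon by its handle, tip the handle up over the drawer front and draw the spoon out slantwise from under the unit's top without forcing it, then finish still holding the whole spoon up in the air in front of the unit, well above it. Leave the drawer open with the sauce pot standing in it, and do not disturb the two spice jars on the unit or the chilli bowl on the counter.

Things in the scene. Friction and masses are not known exactly. Their poses are not given: they have to be found in the camera images.
- unit: Low pale-wood drawer unit, fixed, 400 deep x 300 wide x 95 mm high. Origin: centre of its underside, on the counter. +x points to its back: its front face is the plane x = -200 mm and the drawer comes out along -x; z up. Drawer: floor 12 mm above the counter, inside 252 mm wide (y -126 to +126) and 365 mm long, side walls to 56 mm, 14 mm thick front board to 94 mm above the counter.
- top_edge (a point): Middle of the lower front edge of the unit's top board, on the front face, 83 mm above the counter (71 mm above the drawer floor). The 12 mm board covers all behind it; the spoon must pass under this edge and over the front board. Mind the wrist: wall cabinets hang over the back of the counter, from x = 630 mm on, 485 mm above it.
- drawer (a joint): Drawer travel in m: 0 shut, 0.150 stopped by the safety catch (a white plastic arm along the drawer's -y side wall, 60 to 75 mm above the counter); it cannot go further. The gap between the front board's inner face and the unit's front face equals this value. It slides with about 2 N and stays where it is left.
- drawer_handle (a point): Middle of the drawer's dark steel bow handle, a round bar 10 mm thick running along the unit's y, straight for 100 mm; centre line 72 mm above the counter and 42 mm in front of the front board (37 mm free behind the bar). Moves with the drawer.
- spoon: Brown wooden spoon, 310 mm, lying flat on the drawer floor, within 7 degrees of the unit's x, bowl to the back, 0 to 35 mm to the unit's +y side. Origin: mid-length, at its underside. +x from handle to bowl, z up. 11 mm thick at the handle, 14 at the bowl; grip width 11 mm at 25 mm from the handle end, 14 at 45, 17 at 65, growing to 46 at the bowl. Rides along when the drawer is pulled smoothly.
- spoon_handle_end (a point): Point on the spoon's axis 2 mm inside its handle end, 6 mm above its underside.
- spoon_bowl_end (a point): Point on the spoon's axis 2 mm inside the tip of its bowl, 7 mm above its underside.
- sauce_pot: Yellow sauce pot with clear lid, 70 mm across, 40 mm high, standing loose in the drawer about 83 mm to the -y side of the unit's middle; rides along with the drawer. Origin: centre of its underside.
- green_jar: Spice jar with green cap, 41 mm across, 108 mm high, standing loose on the back of the unit. Origin: centre of its underside.
- red_jar: Spice jar with red cap, 45 mm across, 108 mm high, standing loose on the back of the unit. Origin: centre of its underside.
- chilli_bowl: Blue bowl of dried chillies, 205 mm across, 85 mm high, standing loose on the counter to the right of the drawer. Origin: centre of its underside.

How it is judged:
By the outcome, as a careful person would: the job done as asked, in the order asked, and still so for the second after the job is handed in, while the arm keeps its last pose, push and grip.
It also fails if it takes over 58 s, if anything falls off the work surface, if the arm or the gripper's body presses on something with over 40 N, if the wrist force passes 120 N, or if a joint passes its speed limit or range.

ROBOT

A 6-joint arm with a two-finger parallel gripper is mounted at the origin on a cart in front of the work surface, level with it; the furniture and walls round the work are solid. World frame = base frame: x ahead of the robot, y to its left, z up, the work surface at z = 0. Lengths are in m, angles in rad, forces in N, time in s.
With the tool pointing down it reaches from about 0.25 to 0.775 m from the base axis. Payload 4 kg.
Tool frame: the origin (TCP) lies at the centre of the arm's flange, where the gripper is bolted on; the fingertips stand 199 mm ahead of it and the grasp point (between the pads) lies 180 mm ahead of it (robot.tcp_to_tips is the z of the fingertips in the tool frame, in m); z points along the fingers, y is the line along which they close (so a half turn about z gives the same grasp; the last joint's range is limited). The gripper opens to 94 mm and grips with 3 to 60 N. Pads are 16 mm wide; open, the fingers measure 119 mm over their backs; the gripper's body (75 mm by 177 mm) begins 78 mm behind the grasp point.
Start: joints at [-1.425, 0.087, 1.371, -0, 1.684, -0.103], TCP at [0.135, -0.533, 0.405] pointing down, gripper open.
Joint ranges: [-3.1, 3.1], [-0.76, 2.03], [0.27, 2.55], [-1.08, 4.22], [0.17, 2.65], [-2.57, 2.57]. Speed limits (rad/s): [2.79, 2.79, 3.14, 3.14, 3.14, 3.14].

INTERFACE

Orientations are given as [roll, pitch, yaw] about the fixed x, y, z axes, in that order (R = Rz(yaw) Ry(pitch) Rx(roll)).
In Python, from bench import robot gives the robot as it stands.
- The arm moves only by the tool play_rows, never from a script. Its arguments are lists of equal length, an entry for each row: "translation": the shift along the tool's x, y, z scaled (see below), a list of three; "twist": the turn, a rotation vector about the tool's x, y, z scaled (see below), a list of three; "gripper": the opening, from -1 (shut) to 1 (fully open). A call has 1 to 8 rows; each row shifts and turns the commanded pose from where the row before left it, along the tool's axes as they then stand; what a row does not reach is not made up. The controller multiplies each number of a shift by 0.04 m and each number of a turn by 0.1 rad. A row lasts 1/10 s, in which the tool goes at most 50 mm and 8.59 degrees, less where a joint would pass 70% of its speed; a pose out of reach is approached as far as the arm can. A call with a number of a shift or a turn outside -1 to 1 is refused whole. A call with a gripper value outside its range is refused whole. The fingers move at their own pace and stop on an object; the grip force is fixed at half the most. Time passes only in rows, so rows that do not move let the fingers close. It gives the time, the measured TCP pose, the force, the opening and the grip force at its end, in the units of the state.
- robot.get_obs(): the state, without advancing time (a new reading comes with each control period).
- robot.snapshot(name): name is "scene" or "top" or "wrist"; returns the picture (480x640x3 uint8, red, green, blue); there is no depth.
- robot.camera_model(name): a dict with "camera_matrix" (3x3 intrinsics, pixels), "rvec" (rotation vector, rad) and "tvec" (3), from world to camera coordinates, as OpenCV has them. Camera axes: x right, y down, z forward; pixel columns grow to the right and rows downward; lengths in m; the calibration is good to about 2 mm. A picture is of the moment at which its call begins: read the wrist's pose just before it. camera_model takes no time and is no camera call; for the wrist camera it gives the pose at the moment of the call.
- robot.close_job(): hands the job in; it is judged then, once.
Trained networks look in the newest picture that a camera, given by its name, has taken for a name from the list of things; names that differ only in an ending like _2 or _b are one class to them, and where a whole thing is asked for, a point or a joint stands for the part that bears it (a point fixed in the world has none). Each returns a list of dicts, best first, with "score" (0 to 1); they miss things now and then, are a little off and sometimes report something else, mostly with a low value. They report only what shows in the picture. A call takes as long as a camera call.
- robot.recognise(name, camera): "centre" ([x, y, z] in m, in world coordinates, good to about 4 mm: the middle of the surface that is visible of it).
- robot.spot_point(name, camera): "centre" ([x, y, z] in m, in world coordinates, good to about 4 mm: a listed point, or the origin of a listed thing).
The state is a dict: "time": time; "joint_positions": joint angles; "qvel": joint speeds; "joint_torque": joint torques, N m; "tool_pos": TCP position; "ee_rot": TCP orientation; "wrist_force": force on the tool from outside, world axes, zero at the start; "wrist_torque": the same for the moment, N m; "width": finger opening in m; "finger_force": force on a finger pad.
Only numpy, scipy, OpenCV 4.12 (cv2) and the standard library are available. Lean on these libraries where they do the work, as an engineer would, in place of code of your own. Each camera call takes 0.05 s, during which the arm holds its last target. There are 200 camera calls.

## Working session

There is one attempt and no reset: what is moved stays moved. The work goes in short steps, Python scripts to look and compute and a tool call to move; the robot and the scene stay as the last step left them, time stands still between calls to the robot, and variables do not carry over. Pictures are saved under pics/ and viewed, at most 10 in all, crops included, and the job is handed in when it is done.

Besides the shell and the picture viewer there is one more tool, called after "Emit:" by a JSON object that holds its "api" and its "payload", one argument or row to a line. play_rows: Moves the arm, as the interface text tells. Its arguments: {"type":"object","properties":{"translation":{"type":"array","items":{"type":"array","items":{"type":"number","minimum":-1,"maximum":1}}},"twist":{"type":"array","items":{"type":"array","items":{"type":"number","minimum":-1,"maximum":1}}},"gripper":{"type":"array","items":{"type":"number"}}},"required":["translation","twist","gripper"]}

```bash
ls; mkdir -p pics; python3 - <<'E'
from bench import robot
import cv2, numpy as np
o=robot.get_obs(); print({k:np.round(v,3).tolist() for k,v in o.items()})
a=robot.snapshot("scene");cv2.imwrite("pics/s0.png",a[:,:,::-1])
for c in ["scene","top"]:
    if c=="top": 
        b=robot.snapshot("top");cv2.imwrite("pics/t0.png",b[:,:,::-1])
    for n in ["unit","top_edge","drawer_handle","red_jar","green_jar","chilli_bowl"]:
        print(c,n,[(np.round(d["centre"],3).tolist(),round(d["score"],2)) for d in robot.spot_point(n,c)[:2]])
E
```

```text
pics
{'time': 0.0, 'joint_positions': [-1.425, 0.088, 1.372, -0.0, 1.684, -0.103], 'qvel': [0.001, -0.002, 0.001, 0.001, 0.0, -0.001], 'joint_torque': [0.001, -34.018, -30.242, 0.072, 0.033, -0.0], 'tool_pos': [0.135, -0.533, 0.404], 'ee_rot': [-3.139, -0.0, 0.249], 'wrist_force': [0.508, -0.1, -0.442], 'wrist_torque': [0.003, -0.042, -0.005], 'finger_force': 0.0, 'width': 0.094}
scene unit [([0.552, 0.333, 0.003], 0.87)]
scene top_edge [([0.54, 0.135, 0.083], 0.83)]
scene drawer_handle [([0.534, 0.072, 0.072], 0.61)]
scene red_jar [([0.557, 0.483, 0.095], 0.97)]
scene green_jar [([0.589, -0.332, -0.003], 0.67), ([0.471, 0.468, 0.092], 0.57)]
scene chilli_bowl [([0.59, -0.331, -0.002], 0.89)]
top unit [([0.552, 0.332, 0.001], 0.66)]
top top_edge [([0.538, 0.136, 0.081], 0.79)]
top drawer_handle []
top red_jar [([0.559, 0.48, 0.096], 0.84)]
top green_jar [([0.471, 0.474, 0.095], 0.77)]
top chilli_bowl [([0.587, -0.336, 0.006], 0.67)]
```

View pics/s0.png

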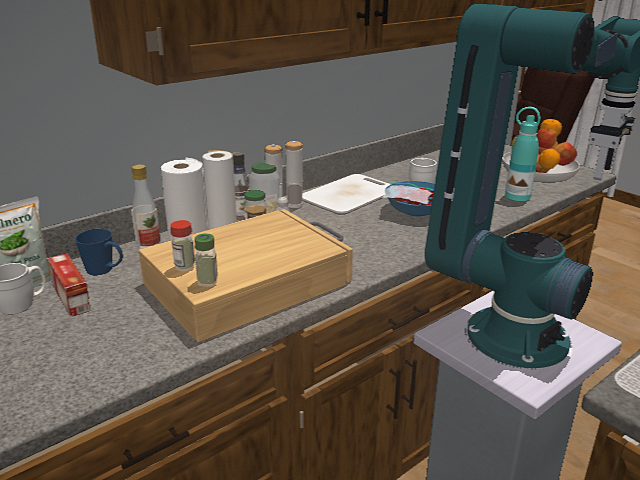

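View pics/t0.png

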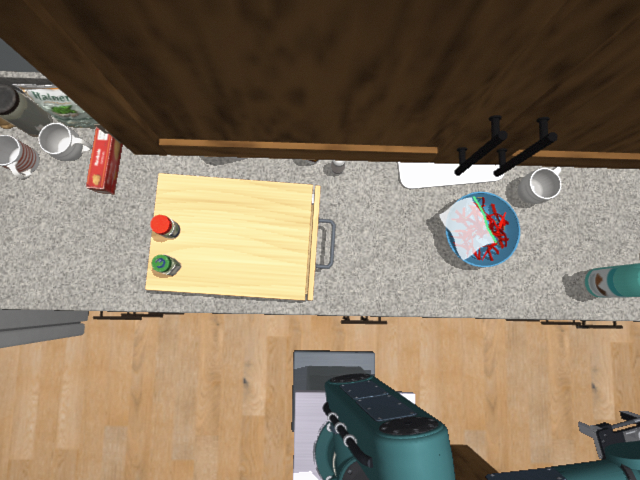

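Emit:
{"api": "play_rows", "payload": {
  "translation": [
    [0.4,-0.5,0],
    [0.4,-0.8,0],
    [0.4,-0.8,0],
    [0.4,-0.8,0],
    [0.45,-0.8,0],
    [0.45,-0.8,0],
    [0.45,-0.8,0],
    [0.45,-0.8,0]
  ],
  "twist": [
    [0,0,0.8],
    [0,0,0.8],
    [0,0,0.8],
    [0,0,0.75],
    [0,0,0],
    [0,0,0],
    [0,0,0],
    [0,0,0]
  ],
  "gripper": [0,0,0,0,0,0,0,0]
}}

```text
time: 1.5
tool_pos: [0.2659, -0.2857, 0.4049]
ee_rot: [3.141, -0.001, -0.067]
wrist_force: [-0.3, 0.2, 0.1]
width: 0.047
finger_force: 0.0
```

```bash
cat > h.py <<'E'
from bench import robot
import numpy as np, cv2
from scipy.spatial.transform import Rotation as Ro
def pose():
    o=robot.get_obs(); return np.array(o["tool_pos"]),Ro.from_euler("xyz",o["ee_rot"]),o
def delta(pos,rpy):
    "shift (row units, in the TARGET tool axes and in the present ones) and turn units to go to pose"
    p,R,o=pose(); T=Ro.from_euler("xyz",rpy)
    print("t",round(o["time"],2),"at",p.round(4),np.round(o["ee_rot"],3),"w",round(o["width"],4),"F",np.round(o["wrist_force"],1))
    d=np.array(pos)-p
    print("shift now-axes",(R.inv().apply(d)/.04).round(2),"target-axes",(T.inv().apply(d)/.04).round(2),"turn",((R.inv()*T).as_rotvec()/.1).round(2))
def find(n,c,f="spot_point"):
    r=getattr(robot,f)(n,c)[:2]; print(c,n,[(np.round(d["centre"],3).tolist(),round(d["score"],2)) for d in r]); return r
E
python3 - <<'E'
from h import *
delta([.534,.076,.40],[-np.pi,0,-.066])
E
```

```text
t 1.5 at [ 0.2659 -0.2857  0.4049] [ 3.141e+00 -1.000e-03 -6.700e-02] w 0.047 F [-0.3  0.2  0.1]
shift now-axes [ 6.08 -9.47  0.12] target-axes [ 6.09 -9.47  0.12] turn [ 0.01 -0.01 -0.01]
```

Emit:
{"api": "play_rows", "payload": {
  "translation": [
    [0.6,-0.8,0],
    [0.6,-0.8,0],
    [0.6,-0.8,0],
    [0.6,-0.8,0],
    [0.6,-0.8,0],
    [0.6,-0.8,0],
    [0.6,-0.8,0],
    [0.6,-0.8,0]
  ],
  "twist": [
    [0,0,0],
    [0,0,0],
    [0,0,0],
    [0,0,0],
    [0,0,0],
    [0,0,0],
    [0,0,0],
    [0,0,0]
  ],
  "gripper": [-0.3,-0.3,-0.3,-0.3,-0.3,-0.3,-0.3,-0.3]
}}

```text
time: 2.3
tool_pos: [0.4748, -0.0428, 0.4049]
ee_rot: [3.141, -0.001, -0.066]
wrist_force: [0.9, -1.1, 0.4]
width: 0.0327
finger_force: 0.0
```

Emit:
{"api": "play_rows", "payload": {
  "translation": [
    [0.6,-0.8,0.2],
    [0.5,-0.8,0.2],
    [0.2,-0.6,0.2],
    [0,-0.3,0.2],
    [0,0,0],
    [0,0,0]
  ],
  "twist": [
    [0,0,0],
    [0,0,0],
    [0,0,0],
    [0,0,0],
    [0,0,0],
    [0,0,0]
  ],
  "gripper": [-0.3,-0.3,-0.3,-0.3,-0.3,-0.3]
}}

```text
time: 2.9
tool_pos: [0.5321, 0.0514, 0.3727]
ee_rot: [3.141, 0.0, -0.066]
wrist_force: [1.4, -1.7, 0.2]
width: 0.0332
finger_force: 0.0
```

```bash
python3 - <<'E'
from h import *
im=robot.snapshot("wrist");cv2.imwrite("pics/w1.png",im[:,:,::-1])
for n in ["drawer_handle","top_edge","unit"]: find(n,"wrist")
delta([.534,.076,.258],[-np.pi,0,-.066])
m=robot.camera_model("wrist")
for z in [.0]:
  for x,y in [(-.256,-.05),(-.256,0),(-.256,.05),(-.2,0),(-.2,-.15),(-.2,.15)]:
    a=.066;c=np.array([.552,.333]);ex=np.array([.066,.998]);ey=np.array([-.998,.066])
    w=np.r_[c+x*ex+y*ey,.072 if x<-.21 else .095]
    print(x,y,w.round(3),cv2.projectPoints(w[None],np.array(m["rvec"]),np.array(m["tvec"]),np.array(m["camera_matrix"]),None)[0].ravel().round())
E
```

```text
wrist drawer_handle []
wrist top_edge [([0.542, 0.138, 0.085], 0.65)]
wrist unit [([0.539, 0.069, 0.074], 0.67), ([0.548, 0.334, 0.003], 0.6)]
t 3.1 at [0.5323 0.0509 0.3736] [ 3.141e+00 -2.000e-03 -6.800e-02] w 0.0332 F [-0.3  0.   0.3]
shift now-axes [-0.   -0.63  2.89] target-axes [ 0.   -0.63  2.89] turn [ 0.   -0.02 -0.02]
-0.256 -0.05 [0.585 0.074 0.072] [284. 169.]
-0.256 0 [0.535 0.078 0.072] [286. 235.]
-0.256 0.05 [0.485 0.081 0.072] [287. 296.]
-0.2 0 [0.539 0.133 0.095] [203. 243.]
-0.2 -0.15 [0.689 0.124 0.095] [183.   4.]
-0.2 0.15 [0.389 0.143 0.095] [218. 423.]
```

View pics/w1.png

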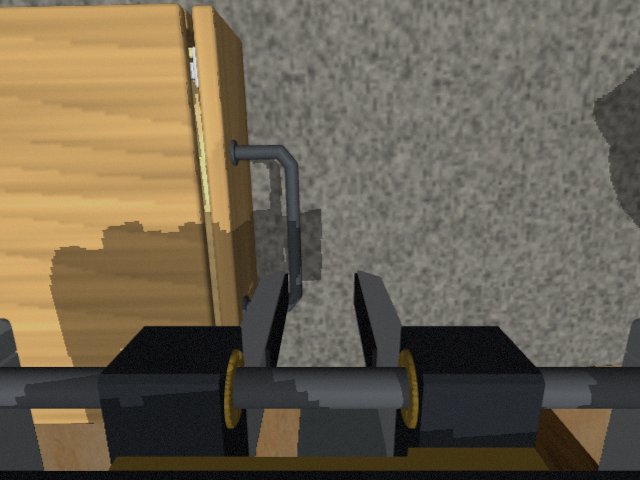

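Emit:
{"api": "play_rows", "payload": {
  "translation": [
    [0,-0.25,0.4],
    [0,-0.25,0.6],
    [0,0,0.6],
    [0,0,0.6],
    [0,0,0.5],
    [0,0,0.3],
    [0,0,0],
    [0,0,0]
  ],
  "twist": [
    [0,0,0],
    [0,0,0],
    [0,0,0],
    [0,0,0],
    [0,0,0],
    [0,0,0],
    [0,0,0],
    [0,0,0]
  ],
  "gripper": [-0.3,-0.3,-0.3,-0.3,-0.3,-0.3,-0.3,-0.3]
}}

```text
time: 3.9
tool_pos: [0.5342, 0.0715, 0.2536]
ee_rot: [3.142, -0.001, -0.067]
wrist_force: [0.0, 0.3, 0.1]
width: 0.0328
finger_force: 0.0
```

Emit:
{"api": "play_rows", "payload": {
  "translation": [
    [0,0,0],
    [0,0,0],
    [0,0,0],
    [0,0,0]
  ],
  "twist": [
    [0,0,0],
    [0,0,0],
    [0,0,0],
    [0,0,0]
  ],
  "gripper": [-0.75,-0.9,-0.9,-0.9]
}}

```text
time: 4.3
tool_pos: [0.5341, 0.0719, 0.2535]
ee_rot: [3.141, -0.002, -0.066]
wrist_force: [-0.6, -1.0, 1.8]
width: 0.0089
finger_force: 30.0
```

Emit:
{"api": "play_rows", "payload": {
  "translation": [
    [0,0.1,0],
    [0,0.2,0],
    [0,0.3,0],
    [0,0.4,0],
    [0,0.4,0],
    [0,0.4,0],
    [0,0.4,0],
    [0,0.4,0]
  ],
  "twist": [
    [0,0,0],
    [0,0,0],
    [0,0,0],
    [0,0,0],
    [0,0,0],
    [0,0,0],
    [0,0,0],
    [0,0,0]
  ],
  "gripper": [-0.9,-0.9,-0.9,-0.9,-0.9,-0.9,-0.9,-0.9]
}}

```text
time: 5.1
tool_pos: [0.5281, -0.0333, 0.2535]
ee_rot: [-3.141, -0.006, -0.067]
wrist_force: [6.2, 2.4, 0.6]
width: 0.0089
finger_force: 30.0
```

Emit:
{"api": "play_rows", "payload": {
  "translation": [
    [0,0.35,0],
    [0,0.25,0],
    [0,0.15,0],
    [0,0.1,0],
    [0,0.1,0],
    [0,0.05,0],
    [0,0,0]
  ],
  "twist": [
    [0,0,0],
    [0,0,0],
    [0,0,0],
    [0,0,0],
    [0,0,0],
    [0,0,0],
    [0,0,0]
  ],
  "gripper": [-0.9,-0.9,-0.9,-0.9,-0.9,-0.9,-0.9]
}}

```text
time: 5.8
tool_pos: [0.5259, -0.0726, 0.2536]
ee_rot: [-3.14, -0.008, -0.067]
wrist_force: [9.3, 1.9, -0.8]
width: 0.0089
finger_force: 30.0
```

Emit:
{"api": "play_rows", "payload": {
  "translation": [
    [0.03,0.1,0],
    [0.03,0.05,0],
    [0,0.05,0],
    [0,0.02,0],
    [0,0,0]
  ],
  "twist": [
    [0,0,0],
    [0,0,0],
    [0,0,0],
    [0,0,0],
    [0,0,0]
  ],
  "gripper": [-0.9,-0.9,-0.9,-0.9,-0.9]
}}

```text
time: 6.3
tool_pos: [0.5268, -0.0759, 0.2534]
ee_rot: [-3.124, -0.003, -0.065]
wrist_force: [4.5, 23.3, 5.8]
width: 0.0091
finger_force: 30.0
```

Emit:
{"api": "play_rows", "payload": {
  "translation": [
    [0,-0.1,0],
    [0,0,0],
    [0,0,0],
    [0,0,0],
    [0,0,-0.3],
    [0,0,-0.6],
    [0,0,-0.9],
    [0,0,-0.9]
  ],
  "twist": [
    [0,0,0],
    [0,0,0],
    [0,0,0],
    [0,0,0],
    [0,0,0],
    [0,0,0],
    [0,0,0],
    [0,0,0]
  ],
  "gripper": [-0.9,-0.3,-0.3,-0.3,-0.3,-0.3,-0.3,-0.3]
}}

```text
time: 7.1
tool_pos: [0.5259, -0.0774, 0.3618]
ee_rot: [3.141, 0.002, -0.067]
wrist_force: [0.9, 0.5, 0.9]
width: 0.0331
finger_force: 0.0
```

Emit:
{"api": "play_rows", "payload": {
  "translation": [
    [0,0,-0.6],
    [0,0,0],
    [0,0,0],
    [0,0,0],
    [0,0,0],
    [0,0,0],
    [0,0,0],
    [0,0,0]
  ],
  "twist": [
    [0,0,-1],
    [0,0,-1],
    [0,0,-1],
    [0,0,-1],
    [0,0,-1],
    [0,0,-1],
    [0,0,-1],
    [0,0,-1]
  ],
  "gripper": [-0.1,-0.1,-0.1,-0.1,-0.1,-0.1,-0.1,-0.1]
}}

```text
time: 7.9
tool_pos: [0.5261, -0.0774, 0.3853]
ee_rot: [3.141, 0.001, 0.737]
wrist_force: [0.5, -0.1, -0.2]
width: 0.0423
finger_force: 0.0
```

Emit:
{"api": "play_rows", "payload": {
  "translation": [
    [0,0,0],
    [0,0,0],
    [0,0,0],
    [0,0,0],
    [0,0,0],
    [0,0,0],
    [0,0,0],
    [0,0,0]
  ],
  "twist": [
    [0,0,-1],
    [0,0,-1],
    [0,0,-1],
    [0,0,-1],
    [0,0,-1],
    [0,0,-1],
    [0,0,-1],
    [0,0,-0.8]
  ],
  "gripper": [-0.1,-0.1,-0.1,-0.1,-0.1,-0.1,-0.1,-0.1]
}}

```text
time: 8.7
tool_pos: [0.5261, -0.0775, 0.3853]
ee_rot: [-3.141, 0.001, 1.516]
wrist_force: [-0.2, 0.7, 0.2]
width: 0.0424
finger_force: 0.0
```

```bash
python3 - <<'E'
from h import *
delta([.516,.05,.3],[-np.pi,0,1.505])
for c in ["wrist","top","scene"]:
    im=robot.snapshot(c);cv2.imwrite(f"pics/{c[0]}2.png",im[:,:,::-1])
    for n in ["spoon_handle_end","spoon_bowl_end","top_edge","drawer_handle","sauce_pot"]: find(n,c)
    find("spoon",c,"recognise")
    np.savez(f"pics/{c}_cam.npz",**{k:np.array(v) for k,v in robot.camera_model(c).items()})
E
```

```text
t 8.7 at [ 0.5261 -0.0775  0.3853] [-3.141e+00  1.000e-03  1.516e+00] w 0.0424 F [-0.2  0.7  0.2]
shift now-axes [ 3.17 -0.43  2.13] target-axes [ 3.16 -0.46  2.13] turn [-0.    0.01  0.11]
wrist spoon_handle_end [([0.5, 0.02, 0.021], 0.62)]
wrist spoon_bowl_end [([0.533, -0.075, 0.074], 0.18)]
wrist top_edge []
wrist drawer_handle [([0.532, -0.071, 0.072], 0.78)]
wrist sauce_pot [([0.619, 0.069, 0.01], 0.67)]
wrist spoon [([0.504, 0.065, 0.022], 0.87)]
top spoon_handle_end [([0.498, 0.015, 0.02], 0.43)]
top spoon_bowl_end []
top top_edge [([0.538, 0.132, 0.082], 0.98)]
top drawer_handle [([0.534, -0.071, 0.076], 0.62), ([0.502, 0.015, 0.015], 0.6)]
top sauce_pot [([0.618, 0.07, 0.017], 0.95)]
top spoon [([0.508, 0.077, 0.025], 0.49)]
scene spoon_handle_end [([0.539, 0.136, 0.084], 0.75), ([0.501, 0.021, 0.015], 0.48)]
scene spoon_bowl_end []
scene top_edge [([0.54, 0.134, 0.083], 0.83)]
scene drawer_handle [([0.529, -0.074, 0.074], 0.61)]
scene sauce_pot [([0.541, 0.133, 0.083], 0.61), ([0.618, 0.068, 0.013], 0.48)]
scene spoon []
```

View pics/w2.png

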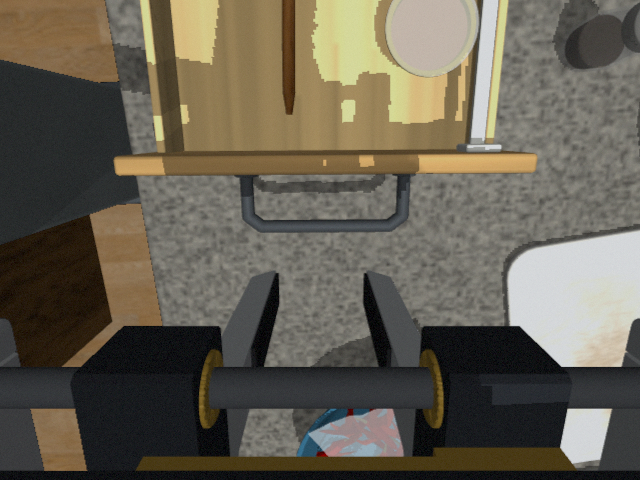

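```bash
cat >> h.py <<'E'
def bp(px,cam,z):
    m=np.load(f"pics/{cam}_cam.npz");R=cv2.Rodrigues(m["rvec"])[0]
    c=-R.T@m["tvec"].ravel(); d=R.T@np.linalg.inv(m["camera_matrix"])@np.r_[px,1.]
    return c+d*(z-c[2])/d[2]
E
python3 - <<'E'
from h import *
for p in [(290,113),(289.5,95),(289,60),(288.5,30),(288,2)]: print(p,bp(p,"wrist",.02).round(4))
for p in [(116,168),(536,165)]: print("board front top",bp(p,"wrist",.094).round(4))
im=cv2.imread("pics/w2.png").astype(int)
for r in range(2,116,12):
    d=np.where(im[r,270:310].sum(1)<230)[0]+270
    if len(d): 
        a,b=bp((d.min()-.5,r),"wrist",.02),bp((d.max()+.5,r),"wrist",.02); print(r,d.min(),d.max(),((a+b)/2).round(4),np.hypot(*(a-b)[:2]).round(4))
E
```

```text
(290, 113) [0.5052 0.0171 0.02  ]
(289.5, 95) [0.5059 0.0317 0.02  ]
(289, 60) [0.5077 0.059  0.02  ]
(288.5, 30) [0.509  0.0815 0.02  ]
(288, 2) [0.5103 0.1018 0.02  ]
board front top [ 0.3863 -0.0165  0.094 ]
board front top [ 0.6792 -0.0316  0.094 ]
2 282 294 [0.5103 0.1018 0.02  ] 0.0104
14 282 294 [0.5096 0.0932 0.02  ] 0.0105
26 282 294 [0.5089 0.0845 0.02  ] 0.0106
38 282 294 [0.5082 0.0757 0.02  ] 0.0107
50 282 294 [0.5074 0.0667 0.02  ] 0.0107
62 282 294 [0.5067 0.0575 0.02  ] 0.0108
74 283 294 [0.5064 0.0483 0.02  ] 0.0101
86 283 294 [0.5056 0.0389 0.02  ] 0.0101
98 284 293 [0.5049 0.0293 0.02  ] 0.0085
110 286 292 [0.5045 0.0196 0.02  ] 0.006
```

Emit:
{"api": "play_rows", "payload": {
  "translation": [
    [0.4,-0.1,0],
    [0.7,-0.15,0.2],
    [0.7,-0.15,0.3],
    [0.7,-0.15,0.4],
    [0.6,-0.1,0.4],
    [0.4,-0.05,0.3],
    [0.1,-0.05,0],
    [0,0,0]
  ],
  "twist": [
    [0,0,0.1],
    [0,0,0],
    [0,0,0],
    [0,0,0],
    [0,0,0],
    [0,0,0],
    [0,0,0],
    [0,0,0]
  ],
  "gripper": [-0.1,-0.1,-0.1,-0.1,-0.1,-0.1,-0.1,-0.1]
}}

```text
time: 10.55
tool_pos: [0.5058, 0.0692, 0.3208]
ee_rot: [-3.141, 0.0, 1.505]
wrist_force: [1.0, -0.1, 0.7]
width: 0.042
finger_force: 0.0
```

```bash
python3 - <<'E'
from h import *
delta([.506,.068,.2145],[-np.pi,0,1.5])
for c in ["scene","top","wrist"]:
    im=robot.snapshot(c);cv2.imwrite(f"pics/{c[0]}3.png",im[:,:,::-1])
    for n in ["spoon_handle_end"]: find(n,c)
    find("spoon",c,"recognise")
t=cv2.imread("pics/t3.png")[120:320,180:420]; s=cv2.imread("pics/s3.png")[150:350,200:440]
cv2.imwrite("pics/c3.png",np.vstack([cv2.resize(t,None,fx=1.5*1,fy=1.5),cv2.resize(s,None,fx=1.5,fy=1.5)]))
w=cv2.imread("pics/w3.png"); cv2.imwrite("pics/d3.png",np.hstack([cv2.resize(w,(440,330)),cv2.resize(t,(360,330))]))
E
```

```text
t 10.55 at [0.5058 0.0692 0.3208] [-3.141  0.     1.505] w 0.042 F [ 1.  -0.1  0.7]
shift now-axes [-0.03  0.01  2.66] target-axes [-0.03  0.01  2.66] turn [-0.    0.    0.05]
scene spoon_handle_end []
scene spoon []
top spoon_handle_end []
top spoon []
wrist spoon_handle_end [([0.502, 0.02, 0.018], 0.89)]
wrist spoon [([0.51, 0.084, 0.024], 0.83), ([0.524, 0.061, 0.014], 0.67)]
```

View pics/d3.png

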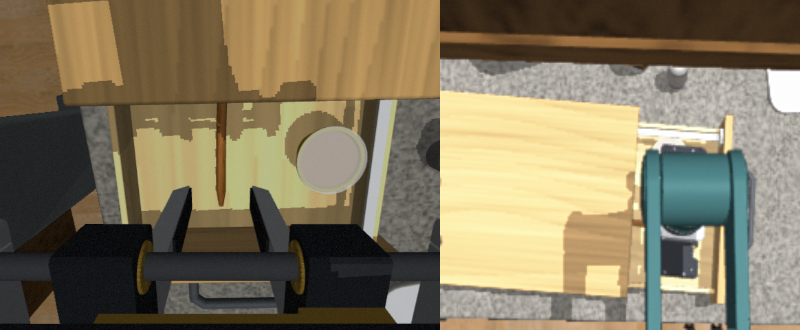

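Emit:
{"api": "play_rows", "payload": {
  "translation": [
    [0,0,0.4],
    [0,0,0.6],
    [0,0,0.6],
    [0,0,0.5],
    [0,0,0.3],
    [0,0,0.15],
    [0,0,0.1],
    [0,0,0]
  ],
  "twist": [
    [0,0,0],
    [0,0,0],
    [0,0,0],
    [0,0,0],
    [0,0,0],
    [0,0,0],
    [0,0,0],
    [0,0,0]
  ],
  "gripper": [-0.1,-0.1,-0.1,-0.1,-0.1,-0.1,-0.1,-0.1]
}}

```text
time: 11.8
tool_pos: [0.5062, 0.0689, 0.2149]
ee_rot: [3.141, 0.0, 1.504]
wrist_force: [-0.0, -0.5, -0.6]
width: 0.0424
finger_force: 0.0
```

Emit:
{"api": "play_rows", "payload": {
  "translation": [
    [0,0,0],
    [0,0,0],
    [0,0,0],
    [0,0,0],
    [0,0,0]
  ],
  "twist": [
    [0,0,0],
    [0,0,0],
    [0,0,0],
    [0,0,0],
    [0,0,0]
  ],
  "gripper": [-0.5,-0.9,-0.9,-0.9,-0.9]
}}

```text
time: 12.3
tool_pos: [0.5062, 0.0689, 0.2152]
ee_rot: [3.14, -0.0, 1.504]
wrist_force: [0.6, 0.5, 2.1]
width: 0.0149
finger_force: 29.6
```

Emit:
{"api": "play_rows", "payload": {
  "translation": [
    [0.16,0,-0.23],
    [0.26,0,-0.32],
    [0.26,0,-0.32],
    [0.26,0,-0.32],
    [0.26,0,-0.32],
    [0.1,0,-0.13],
    [0,0,0],
    [0,0,0]
  ],
  "twist": [
    [0,-0.3,0],
    [0,-0.5,0],
    [0,-0.5,0],
    [0,-0.5,0],
    [0,-0.5,0],
    [0,-0.2,0],
    [0,0,0],
    [0,0,0]
  ],
  "gripper": [-0.9,-0.9,-0.9,-0.9,-0.9,-0.9,-0.9,-0.9]
}}

```text
time: 13.1
tool_pos: [0.5097, 0.1267, 0.2738]
ee_rot: [-3.14, 0.25, 1.504]
wrist_force: [0.7, -0.6, -0.7]
width: 0.0146
finger_force: 29.6
```

```bash
python3 - <<'E'
from h import *
p,R,o=pose(); print(p.round(4),o["width"],o["wrist_force"],o["wrist_torque"]); X=R.as_matrix()
print(X.round(3)); g=p+X@[0,0,.203]; print("underside at grasp",g.round(4),"tip",(g+.26*X[:,0]).round(4),"end",(g-.05*X[:,0]).round(4))
im=robot.snapshot("scene");cv2.imwrite("pics/s4.png",im[:,:,::-1])
cv2.imwrite("pics/s4c.png",cv2.resize(im[180:330,230:430,::-1],None,fx=3,fy=3))
for n in ["spoon_handle_end"]: find(n,"scene")
robot.snapshot("wrist"); find("spoon_handle_end","wrist"); find("spoon","wrist","recognise")
robot.snapshot("top"); find("spoon_handle_end","top"); find("sauce_pot","top")
E
```

```text
[0.5097 0.1267 0.2738] 0.014621629414461487 [ 0.6500218  -0.62933484 -0.65427955] [ 0.02736936 -0.07727372 -0.06689912]
[[ 0.064  0.998 -0.018]
 [ 0.967 -0.067 -0.247]
 [-0.247 -0.001 -0.969]]
underside at grasp [0.5061 0.0766 0.0771] tip [0.5228 0.328  0.0128] end [0.5028 0.0283 0.0895]
scene spoon_handle_end [([0.503, 0.033, 0.095], 0.43), ([0.55, 0.332, 0.001], 0.32)]
wrist spoon_handle_end []
wrist spoon [([0.502, 0.092, 0.085], 0.69)]
top spoon_handle_end [([0.5, 0.026, 0.096], 0.55)]
top sauce_pot [([0.616, 0.07, 0.011], 0.81)]
```

View pics/s4c.png

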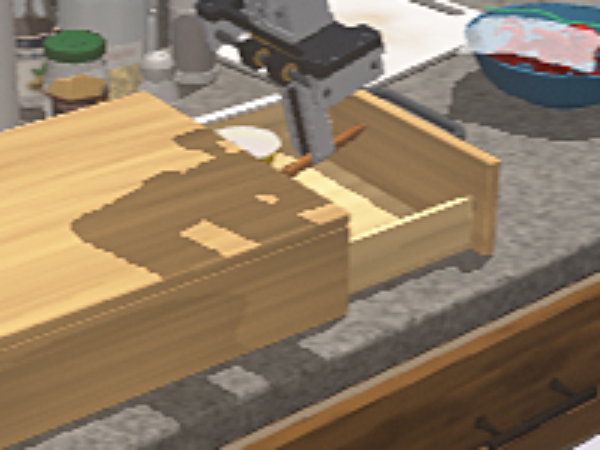

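Emit:
{"api": "play_rows", "payload": {
  "translation": [
    [-0.2,0,0],
    [-0.3,0,0],
    [-0.4,0,0],
    [-0.4,0,0],
    [-0.4,0,0],
    [-0.4,0,0],
    [-0.4,0,0],
    [-0.3,0,0]
  ],
  "twist": [
    [0,0,0],
    [0,0,0],
    [0,0,0],
    [0,0,0],
    [0,0,0],
    [0,0,0],
    [0,0,0],
    [0,0,0]
  ],
  "gripper": [-0.9,-0.9,-0.9,-0.9,-0.9,-0.9,-0.9,-0.9]
}}

```text
time: 14.3
tool_pos: [0.5023, 0.0167, 0.303]
ee_rot: [3.141, 0.25, 1.502]
wrist_force: [-0.1, 0.4, -0.7]
width: 0.0144
finger_force: 29.6
```

```bash
python3 - <<'E'
from h import *
p,R,o=pose(); print(p.round(4),o["width"],o["wrist_force"],o["wrist_torque"]); X=R.as_matrix()
g=p+X@[0,0,.203]; print("tip",(g+.26*X[:,0]).round(4),"end",(g-.05*X[:,0]).round(4))
im=robot.snapshot("scene")
cv2.imwrite("pics/s5c.png",cv2.resize(im[150:330,230:470,::-1],None,fx=3,fy=3))
for n in ["spoon_handle_end"]: find(n,"scene")
robot.snapshot("top"); find("spoon_handle_end","top"); find("spoon","top","recognise")
E
```

```text
[0.5023 0.0167 0.303 ] 0.014399840570857303 [-0.11034746  0.35189143 -0.69595506] [-0.00323866 -0.14535367 -0.01290746]
tip [0.5164 0.2178 0.0419] end [ 0.4958 -0.0818  0.1187]
scene spoon_handle_end [([0.495, -0.081, 0.124], 0.48)]
top spoon_handle_end [([0.494, -0.083, 0.125], 0.63)]
top spoon [([0.511, 0.11, 0.08], 0.41), ([0.545, 0.296, 0.096], 0.32)]
```

View pics/s5c.png

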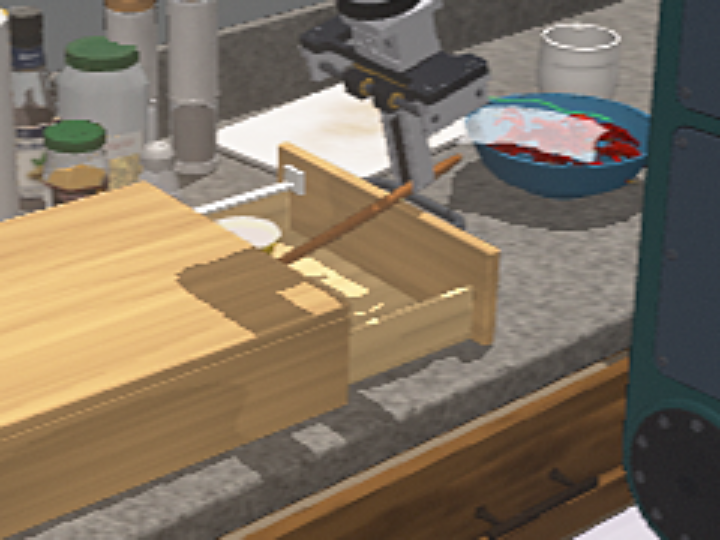

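Emit:
{"api": "play_rows", "payload": {
  "translation": [
    [-0.2,0,0],
    [-0.4,0,0],
    [-0.5,0,0],
    [-0.5,0,0],
    [-0.5,0,0],
    [-0.5,0,0],
    [-0.5,0,0],
    [-0.3,0,0]
  ],
  "twist": [
    [0,0,0],
    [0,0,0],
    [0,0,0],
    [0,0,0],
    [0,0,0],
    [0,0,0],
    [0,0,0],
    [0,0,0]
  ],
  "gripper": [-0.9,-0.9,-0.9,-0.9,-0.9,-0.9,-0.9,-0.9]
}}

```text
time: 15.35
tool_pos: [0.4937, -0.1138, 0.3363]
ee_rot: [3.141, 0.251, 1.503]
wrist_force: [0.3, 0.2, -1.1]
width: 0.0144
finger_force: 29.6
```

```bash
python3 - <<'E'
from h import *
p,R,o=pose(); print(p.round(4),o["width"],o["wrist_force"],o["wrist_torque"],o["joint_positions"]); X=R.as_matrix()
g=p+X@[0,0,.203]; print("tip",(g+.26*X[:,0]).round(4),"end",(g-.05*X[:,0]).round(4))
robot.snapshot("top"); find("spoon_handle_end","top"); find("spoon_bowl_end","top"); find("drawer_handle","top")
print("up .2, -x .06, -y .04 in units:",(R.inv().apply([-.06,-.04,.2])/.04).round(2))
E
```

```text
[ 0.4937 -0.1138  0.3363] 0.014355211697514888 [ 0.28058135  0.1656508  -1.09884167] [ 0.02954482 -0.09971122  0.01621056] [-0.2656444   0.00665498  1.60011893 -0.24638316  1.48667555 -0.18347933]
tip [0.5074 0.0873 0.0751] end [ 0.4872 -0.2124  0.152 ]
top spoon_handle_end []
top spoon_bowl_end [([0.516, 0.079, 0.076], 0.73), ([0.56, 0.48, 0.094], 0.16)]
top drawer_handle [([0.529, -0.072, 0.076], 0.82)]
up .2, -x .06, -y .04 in units: [-2.3  -1.43 -4.57]
```

Emit:
{"api": "play_rows", "payload": {
  "translation": [
    [-0.1,-0.05,-0.2],
    [-0.2,-0.1,-0.4],
    [-0.25,-0.2,-0.5],
    [-0.25,-0.2,-0.5],
    [-0.25,-0.2,-0.5],
    [-0.25,-0.2,-0.5],
    [-0.25,-0.2,-0.5],
    [-0.25,-0.1,-0.5]
  ],
  "twist": [
    [0,0,0],
    [0,0,0],
    [0,0,0],
    [0,0,0],
    [0,0,0],
    [0,0,0],
    [0,0,0],
    [0,0,0]
  ],
  "gripper": [-0.9,-0.9,-0.9,-0.9,-0.9,-0.9,-0.9,-0.9]
}}

```text
time: 16.35
tool_pos: [0.4409, -0.1428, 0.4948]
ee_rot: [3.141, 0.25, 1.505]
wrist_force: [-0.6, 0.5, -1.6]
width: 0.0147
finger_force: 29.6
```

Emit:
{"api": "play_rows", "payload": {
  "translation": [
    [-0.25,-0.1,-0.5],
    [-0.25,0,-0.4],
    [-0.1,0,-0.2],
    [0,0,0],
    [0,0,0],
    [0,0,0]
  ],
  "twist": [
    [0,0,0],
    [0,0,0],
    [0,0,0],
    [0,0,0],
    [0,0,0],
    [0,0,0]
  ],
  "gripper": [-0.9,-0.9,-0.9,-0.9,-0.9,-0.9]
}}

```text
time: 16.95
tool_pos: [0.437, -0.1553, 0.5404]
ee_rot: [-3.139, 0.249, 1.505]
wrist_force: [-0.5, -0.6, -0.7]
width: 0.0142
finger_force: 29.6
```

```bash
python3 - <<'E'
from h import *
p,R,o=pose(); print(o["time"],p.round(4),o["width"],o["finger_force"],o["wrist_force"],o["joint_positions"]); X=R.as_matrix()
g=p+X@[0,0,.203]; print("tip",(g+.26*X[:,0]).round(4),"end",(g-.05*X[:,0]).round(4))
im=robot.snapshot("scene"); cv2.imwrite("pics/s6.png",im[:,:,::-1])
robot.snapshot("top"); 
for n in ["spoon_handle_end","spoon_bowl_end","drawer_handle","sauce_pot","red_jar","green_jar","chilli_bowl"]: find(n,"top")
E
```

```text
16.95 [ 0.437  -0.1553  0.5404] 0.014249192217622518 29.576010543387383 [-0.53443284 -0.5908231  -0.72065915] [-0.3868676  -0.11219628  1.31003427 -0.24718119  1.85758211 -0.40131523]
tip [0.4498 0.0462 0.2795] end [ 0.43   -0.2535  0.3559]
top spoon_handle_end []
top spoon_bowl_end [([0.455, 0.037, 0.28], 0.95), ([0.443, -0.109, 0.317], 0.27)]
top drawer_handle []
top sauce_pot [([0.619, 0.072, 0.016], 0.82)]
top red_jar [([0.564, 0.479, 0.094], 0.77), ([0.533, -0.071, 0.078], 0.7)]
top green_jar [([0.47, 0.471, 0.092], 0.75), ([0.62, 0.072, 0.015], 0.37)]
top chilli_bowl [([0.587, -0.333, 0.002], 0.79)]
```

View pics/s6.png

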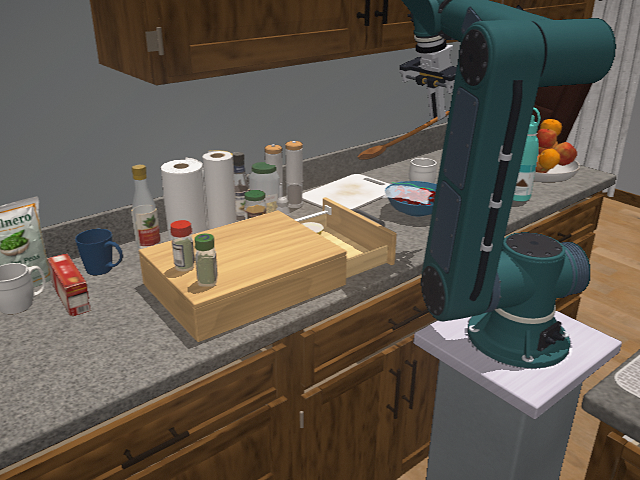

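```bash
python3 -c "
from bench import robot
print(robot.close_job())"
```

```text
the job is handed in; nothing more can be done
None
```

The job is handed in at about 17 s: the drawer is out to its catch with the pot still standing in it, the jars and bowl have not moved, and the gripper holds the whole spoon in front of the unit with its lowest point 0.28 m above the counter.

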